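Proof-pull both rails of a glued frame on the tension gauge

ROBOT

A 6-joint arm with a two-finger parallel gripper is mounted at the origin on the work surface. World frame = base frame: x ahead of the robot, y to its left, z up, the work surface at z = 0. Lengths are in mm, angles in rad, forces in N, time in s.
With the tool pointing down it reaches from about 400 to 925 mm from the base axis. Payload 12.5 kg.
Tool frame: the origin (TCP) lies on the centre line of the jaws, within the pads' length; the fingertips stand 8 mm ahead of it and the grasp point (between the pads) lies 11 mm behind it (robot.finger_overhang is the z of the fingertips in the tool frame, in mm); z points along the fingers, y is the line along which they close (so a half turn about z gives the same grasp; the last joint's range is limited). The gripper opens to 95 mm and grips with 3 to 60 N. Pads are 20 mm wide; open, the fingers measure 119 mm over their backs; the gripper's body (75 mm by 180 mm) begins 59 mm behind the grasp point.
Start: joints at [1.168, 0.491, 1.559, -0, 1.092, -0.106], TCP at [182.771, 597.696, 222.661] pointing down, gripper open.
Joint ranges: [-3.1, 3.1], [-0.84, 2.19], [0.05, 2.79], [-1.13, 4.28], [0.06, 2.93], [-2.69, 2.69]. Speed limits (rad/s): [2.22, 2.22, 2.79, 3.14, 3.14, 3.14].

INTERFACE

Orientations are given as a unit quaternion [x, y, z, w].
In Python, from bench import robot, eyes, spot_in, masks_of gives the robot as it stands.
- The arm moves only by the shell command python3 -m pendant 'ROWS' [OPENING]. ROWS is JSON, a list of rows, each a list of 6 numbers: the shift along the tool's x, y, z in units of 40 mm (1.0 is 40 mm), then the turn, a rotation vector about the tool's x, y, z in units of 6 degrees (1.0 is 6 degrees). In form: [[tx, ty, tz, rx, ry, rz], ...]. A call has 1 to 12 rows; each row is the pose to reach, as a shift and turn from the pose commanded when the call began, along the tool's axes at that moment; what a row does not reach only later rows make up. A row lasts 1/10 s, in which the tool goes at most 50 mm and 8.59 degrees, less where a joint would pass 70% of its speed; a pose out of reach is approached as far as the arm can. A call with a gripper value outside its range is refused whole. OPENING is the opening, from 0 (shut) to 1 (fully open), set as the call begins (- or left out, the last holds). The fingers move at their own pace and stop on an object; the grip force is fixed at half the most. Time passes only in rows, so rows that repeat a pose let the fingers close. It gives the time, the measured TCP pose, the force, the opening and the grip force at its end, in the units of the state.
- robot.get_state(): the state, without advancing time (a new reading comes with each control period).
- eyes.camera(name): name is "scene" or "top"; returns a dict with "color" (384x512x3 uint8, red, green, blue), "range_z" (384x512 float32, mm along the optical axis (not along the pixel's ray), 0 where there is no reading), "fx", "fy", "cx", "cy" (pixels), "xyz" and "rotation" of the camera in the world. Camera axes: x right, y up, looking along -z (the intrinsics and any distortion apply to the point x, -y, -z); pixel columns grow to the right and rows downward; lengths in mm; the calibration is good to about 2 mm. A picture is of the moment at which its call begins.
- robot.job_done(): hands the job in; it is judged then, once.
Trained networks look in a picture, given as the dict that the camera call returned (one of the last four; its "shot" number tells which), for a name from the list of things; names that differ only in an ending like _2 or _b are one class to them, and where a whole thing is asked for, a point or a joint stands for the part that bears it (a point fixed in the world has none). Each returns a list of dicts, best first, with "p" (0 to 1); they miss things now and then, are a little off and sometimes report something else, mostly with a low value. They report only what shows in the picture. A call takes as long as a camera call. They do not tell look-alikes from the thing itself.
- spot_in(picture, query): "box" ([left, top, width, height] in pixels, round what is visible of it).
- masks_of(picture, query): "pixels" (384x512 bool, what is visible of it) and "box" ([left, top, width, height] in pixels, round what is visible of it).
The state is a dict: "t": time; "qpos": joint angles; "qd": joint speeds; "joint_efforts": joint torques, N m; "eef_pos": TCP position; "ee_rot": TCP orientation; "wrist_force": force on the tool from outside, world axes, zero at the start; "torque": the same for the moment, N m; "grip_width": finger opening in mm; "finger_force": force on a finger pad.
Only numpy, scipy, OpenCV 4.12 (cv2) and the standard library are available. Lean on these libraries where they do the work, as an engineer would, in place of code of your own. Each camera call takes 0.05 s, during which the arm holds its last target. There are 200 camera calls.

TASK

Take the glued wooden frame off the sloping easel and proof-test it on the sprung tension gauge: with its window over the gauge's upright claw, use the frame to draw the slide out until the pointer lines up with the brass rider, hold it there for a good second, and ease it back fully home without letting it snap back. Pull by the rail with the steel hanger plate first, then turn the frame half round and do the same by the plain rail opposite; never draw the pointer more than a centimetre past the rider. Finish with the frame laid gently flat, hanger side up, in the middle of the cork mat, and leave everything else on the table where it is.

Things in the scene. Friction and masses are not known exactly. Their poses are not given: they have to be found in the camera images.
- frame: loose wooden picture frame, 0.2 kg, no glass: 120 (x) x 140 (y) x 22 (z) mm, window 84 x 104 mm, all bars 18 mm wide. Origin: centre of its underside; z out of its back. The long rails (along y) lie at x = +51 and -51 mm, the short side bars at y = +61 and -61 mm. Starts on the easel, tilted 0.55 rad, its +x rail uphill, its -x edge at the ledge
- hanger_rail (a point): middle of the frame's +x rail, 11 mm above the frame's underside; this rail carries a flat steel hanger plate 50 x 12 x 3 mm on its upper face
- plain_rail (a point): middle of the frame's -x rail, 11 mm above the frame's underside; bare wood
- easel: fixed wooden easel: plywood board 180 (upslope) x 200 mm rising at 0.55 rad towards its +x. The middle of the board's upper face is 65 mm above the origin, its top edge 112 mm high. A ledge 14 mm high crosses it 61 mm downslope of the middle. Origin on the table under the board's middle
- mat: fixed cork mat 220 x 200 x 4 mm flat on the table; origin at the centre of its underside
- gauge: fixed tension gauge: white housing 150 (x) x 64 (y) x 44 mm high, its front face at x = -75 mm, origin at the centre of its underside on the table. A steel slide comes out of the front along -x against a spring (3 N at home, 1 N more per 10 mm)
- slide (a joint): how far the slide is drawn out, m: 0 fully home, at most 0.075
- claw (a point): middle of the claw, a steel plate 5 (x) x 36 (y) mm standing at the end of the slide, 2 to 44 mm above the table. Slide home: at gauge x = -125 mm, leaving a 47 mm gap to the housing, crossed by the slide's flat blade, 30 mm wide, top 6 mm above the table. A rail let down into this gap pulls on the claw's housing-side face
- pointer (a point): the pointer: a dark steel fin on top of the housing that moves with the slide (6 mm along x), at gauge x = +50 mm with the slide home, 54 mm high; the point is the middle of its thickness
- rider: fixed brass rider on the scale strip on top of the housing, beside the pointer's path (6 mm thick along x, 46 to 62 mm high); origin at the middle of its thickness, same axes as the gauge. It marks the length: pull until pointer and rider have the same gauge x
- tall_jar: bystander, glass jar of brass scraps, 72 mm across, 132 mm high; origin at its underside, as for all bystanders
- low_jar: bystander, glass jar, 90 mm across, 92 mm high
- tile: bystander, embossed brass tile 90 x 90 mm, 14 mm high
- stylus_b: bystander, wooden stylus lying along its x, 145 mm long, 13 mm thick
There are look-alikes about, which are no part of the job. What is shaped like the frame but green is not meant.

How it is judged (in metres and radians):
On the way, in this order (a step that is already met when the one before it is completed fails the run):
1. pointer level with the rider within 4 mm, drawn by the hanger rail, for 0.8 s (x of pointer in the frame of rider between -0.004 and 0.004 m and horizontal distance between hanger_rail and claw below 0.03 m and contact force between frame and gauge above 2 N), for 0.8 s.
2. slide back home within 5 mm (value of joint slide below 0.005 m), for 0.1 s.
3. pointer level with the rider within 4 mm, drawn by the plain rail, for 0.8 s (x of pointer in the frame of rider between -0.004 and 0.004 m and horizontal distance between plain_rail and claw below 0.03 m and contact force between frame and gauge above 2 N), for 0.8 s.
At the end, for the whole second after the job is handed in: the slide is home within 5 mm, and the frame lies at rest flat on the cork mat (within 0.06 rad), hanger side up, its centre within 40 mm of the mat's centre (value of joint slide below 0.005 m and horizontal distance between frame and mat below 0.04 m and height (world z) of frame between 0.001 and 0.01 m and angle between frame's own z axis and vertical below 0.06 rad and linear speed of frame below 0.02 m/s); the robot touches nothing.
It fails at once if the slide snaps back (faster than 0.35 m/s) (velocity of joint slide below -0.35 m/s).
It fails at once if the pointer goes more than 12 mm past the rider (x of pointer in the frame of rider below -0.012 m).
It fails at once if the frame is dropped (over 0.7 m/s out of the fingers) (linear speed of frame above 0.7 m/s and contact force between the fingers and frame below 0.1 N).
It fails at once if a bystander is moved more than 25 mm (distance of any of tall_jar, low_jar, tile, stylus_b from where it was at the start of the episode above 0.025 m).
It also fails if it takes over 69 s, if anything falls off the work surface, if the arm or the gripper's body presses on something with over 40 N, if the wrist force passes 120 N, or if a joint passes its speed limit or range.

## Working session

There is one attempt and no reset: what is moved stays moved. The work goes in short steps, Python scripts to look and compute and a shell command to move; the robot and the scene stay as the last step left them, time stands still between calls to the robot, and variables do not carry over. Pictures are saved under pics/ and viewed, at most 10 in all, crops included, and the job is handed in when it is done.

```bash
ls; mkdir -p pics; cat > h.py <<'E'
import numpy as np, cv2
from bench import robot, eyes, spot_in, masks_of
def cloud(p):
    z=p["range_z"]; v,u=np.mgrid[0:384,0:512]
    P=np.stack([(u-p["cx"])/p["fx"]*z,-(v-p["cy"])/p["fy"]*z,-z],-1)
    R=np.array(p["rotation"]); 
    if R.shape!=(3,3):
        from scipy.spatial.transform import Rotation as Ro
        R=Ro.from_quat(R).as_matrix()
    W=P@R.T+np.array(p["xyz"]); W[z==0]=np.nan
    return W
E
python3 - <<'E'
from h import *
ps={n:eyes.camera(n) for n in("scene","top")}
for n,p in ps.items():
    print(n,{k:np.round(v,3).tolist() for k,v in p.items() if k not in("color","range_z")})
    cv2.imwrite(f"pics/{n}0.png",cv2.resize(p["color"][:,:,::-1],None,fx=1.5,fy=1.5))
    W=cloud(p)
    for q in ["frame","hanger_rail","easel","mat","gauge","slide","claw","pointer","rider","tall_jar","low_jar","tile","stylus_b"]:
        try:
            for m in masks_of(p,q)[:3]:
                w=W[m["pixels"]]; print(q,round(m["p"],2),[int(x) for x in m["box"]],np.nanmedian(w,0).round(),np.nanpercentile(w,2,0).round(),np.nanpercentile(w,98,0).round())
        except Exception as e: print(q,repr(e)[:100])
E
```

```text
pics
scene {'fx': 363.721, 'fy': 363.721, 'cx': 256.512, 'cy': 192.994, 'xyz': [1414.652, 324.225, 662.929], 'rotation': [0.284, 0.397, 0.699, 0.522], 'shot': 1}
frame 0.86 [336, 199, 61, 9] [525. 361. 106.] [462. 281.  59.] [544. 429. 116.]
frame 0.67 [370, 175, 43, 27] [278. 445.  21.] [194. 378.   2.] [314. 512.  25.]
hanger_rail 0.93 [373, 176, 42, 27] [273. 450.  21.] [192. 378.   2.] [314. 514.  25.]
hanger_rail 0.74 [338, 197, 55, 13] [525. 359. 106.] [475. 284.  70.] [544. 422. 116.]
easel 0.6 [329, 205, 84, 39] [546. 377.  47.] [431. 271.   2.] [573. 471. 112.]
easel 0.45 [335, 199, 55, 10] [525. 356. 106.] [335. 282.   2.] [543. 426. 116.]
mat 0.8 [105, 175, 88, 31] [ 486. -362.    5.] [ 374. -460.    1.] [ 589. -261.    8.]
gauge 0.58 [201, 217, 38, 56] [745.   2.  43.] [597. -42.   2.] [799.  43.  57.]
claw 0.55 [208, 216, 26, 38] [601. -21.  36.] [570. -56.   3.] [776.   6.  63.]
pointer 0.59 [207, 215, 26, 39] [601. -23.  34.] [596. -43.   9.] [777.   3.  62.]
pointer 0.26 [105, 175, 88, 35] [ 483. -366.    5.] [ 375. -460.    2.] [ 582. -264.    8.]
rider 0.61 [220, 24
[... 1035 characters left out ...]
58.   -2.] [ 584. -268.    9.]
gauge 0.69 [249, 121, 31, 60] [703. -12.  43.] [599. -50.   2.] [789.  37.  50.]
gauge 0.28 [260, 125, 12, 54] [622. -26.   7.] [595. -41.   0.] [772.  -3.  62.]
claw 0.45 [262, 128, 10, 50] [622. -26.   6.] [595. -43.  -1.] [770.  -6.  61.]
pointer 0.46 [262, 168, 8, 7] [622. -26.   6.] [595. -41.   0.] [644. -12.  45.]
tall_jar 0.74 [305, 118, 25, 29] [ 739. -181.  129.] [ 715. -215.   18.] [ 778. -153.  135.]
low_jar 0.8 [331, 123, 34, 33] [ 728. -295.   90.] [ 692. -341.   13.] [ 772. -260.   96.]
tile 0.58 [168, 132, 28, 23] [727. 281.  11.] [686. 238.   4.] [771. 326.  18.]
stylus_b 0.69 [203, 135, 4, 37] [688. 202.  11.] [626. 195.  -4.] [741. 214.  17.]
```

View pics/top0.png

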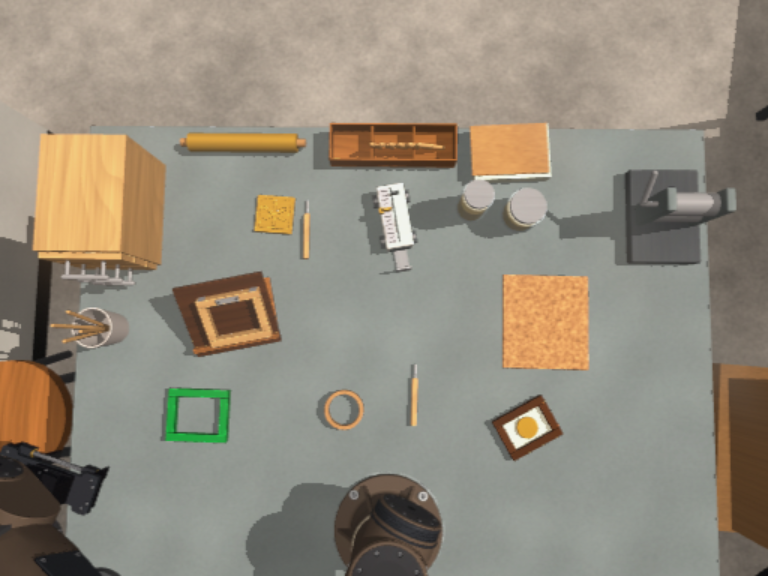

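View pics/scene0.png

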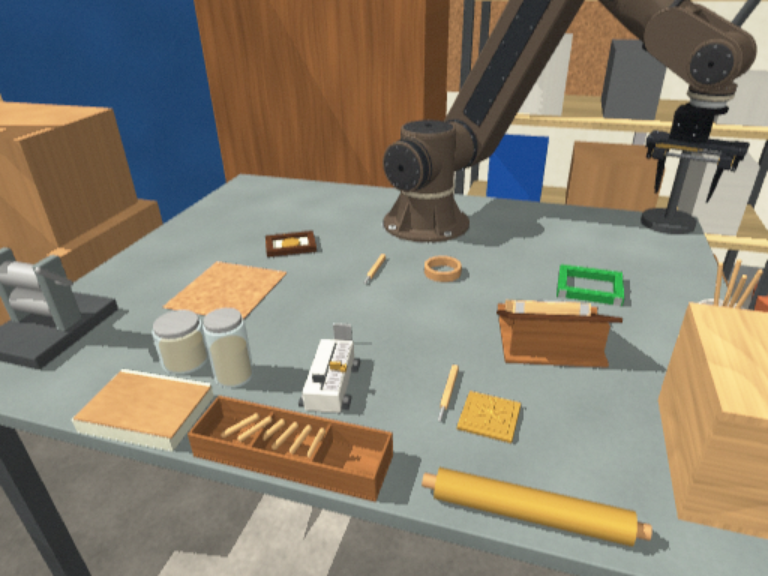

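The top view shows the wooden frame on the easel near (235,315), with its hanger plate uphill at (230,298). The green decoy is at (197,415), the gauge at (395,220) with its claw at (402,262), and the mat at (546,322). The scene view shows the claw nearest the robot and the dark pointer beyond the brass rider. Next I'll measure accurate poses.

```bash
cat > m.py <<'E'
from h import *
from scipy.spatial.transform import Rotation as Ro
p=eyes.camera("top"); W=cloud(p); c=p["color"].astype(int)
s=eyes.camera("scene"); V=cloud(s); d=s["color"].astype(int)
def rect(P): 
    r=cv2.minAreaRect(P.astype(np.float32)); return [np.round(x,1) for x in r]
# mat
m=masks_of(p,"mat")[0]["pixels"]; k=m&(W[...,2]<15); print("mat",rect(W[k][:,:2]))
# gauge housing
for n,X in(("top",W),("scene",V)):
    x,y,z=np.moveaxis(X,-1,0)
    k=(x>560)&(x<830)&(abs(y)<80)&(z>38)&(z<49)
    h=k&(x>620); print(n,"housing",rect(X[h][:,:2]),np.median(X[h][:,2]),h.sum())
    cl=(x>575)&(x<622)&(abs(y)<80)&(z>14)&(z<50); print(n,"claw",cl.sum(),rect(X[cl][:,:2]),X[cl].mean(0).round(1))
# easel frame
m=[a for a in masks_of(p,"frame") if np.nanmedian(W[a["pixels"]][:,2])>50][0]["pixels"]
print("frame px",m.sum())
P=W[m]; P=P[np.isfinite(P).all(1)]
for _ in range(4):
    A=np.c_[P[:,:2],np.ones(len(P))]; co=np.linalg.lstsq(A,P[:,2],rcond=None)[0]; r=P[:,2]-A@co; P=P[abs(r)<max(4,1.5*r.std())]
print("tilt",np.arctan(np.hypot(*co[:2])),"yaw",np.arctan2(co[1],co[0]),r.std(),len(P))
yaw=np.arctan2(co[1],co[0]); R=Ro.from_euler("zy",[yaw,-0.55]).as_matrix()
Q=P@R; rc=rect(Q[:,:2]); print("inplane",rc,Q[:,2].mean(),Q[:,2].std()); 
print("top centre world",R@np.r_[rc[0],Q[:,2].mean()])
# easel
m=masks_of(p,"easel")[0]["pixels"]; print("easel",rect(W[m&(W[...,2]>10)][:,:2]))
cv2.imwrite("pics/g.png",np.hstack([cv2.resize(s["color"][205:280,195:265,::-1],None,fx=5,fy=5,interpolation=2),cv2.resize(p["color"][115:190,240:310,::-1],None,fx=5,fy=5,interpolation=2)]))
st=robot.get_state(); print({a:np.round(b,3).tolist() for a,b in st.items()})
print(Ro.from_quat(st["ee_rot"]).as_matrix().round(3))
E
python3 m.py
```

```text
mat [array([ 482.1, -366.7]), array([207., 224.]), np.float64(89.4)]
top housing [array([720.4,  -6.2]), array([150.1,  65.4]), np.float64(11.0)] 43.972979320506965 699
top claw 25 [array([598.1, -29.4]), array([ 4.9, 35. ]), np.float64(12.1)] [597.3 -29.5  37.8]
scene housing [array([721.9,  -3.6]), array([153.1,  65.3]), np.float64(11.0)] 45.19628594961671 787
scene claw 111 [array([599.4, -26.9]), array([ 8.2, 36.3]), np.float64(11.6)] [599.7 -27.4  31.1]
frame px 906
tilt 0.5493431611761269 yaw 0.2106303469368063 2.155786010165926 574
inplane [array([508.8, 245.7]), array([137.8, 123.2]), np.float64(87.6)] -176.338156589466 5.632322045022769
top centre world [472.55345197 346.64791306  82.88265723]
easel [array([483. , 366.7]), array([156.5, 200.6]), np.float64(11.5)]
{'t': 1.65, 'qpos': [1.168, 0.491, 1.559, -0.0, 1.092, -0.106], 'qd': [-0.001, 0.001, -0.002, 0.0, -0.002, 0.001], 'joint_efforts': [-0.002, -61.245, -25.843, 0.069, 0.045, -0.0], 'eef_pos': [182.775, 597.706, 222.678], 'ee_rot': [0.148, 0.989, 0.0, 0.0], 'wrist_force': [0.291, -0.162, -0.794], 'torque': [-0.003, -0.0, 0.022], 'finger_force': 0.0, 'grip_width': 94.934}
[[-0.956  0.292  0.   ]
 [ 0.292  0.956  0.   ]
 [-0.     0.    -1.   ]]
```

View pics/g.png

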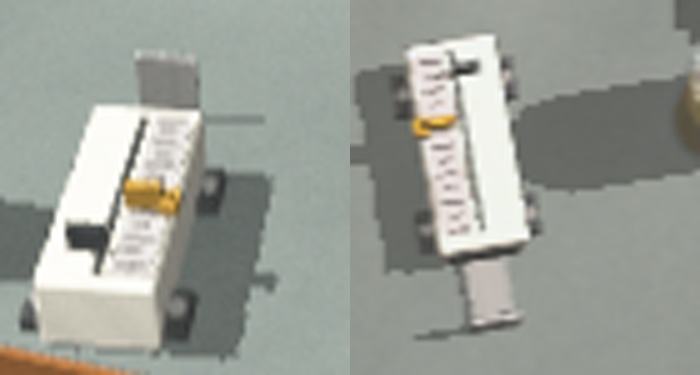

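The gauge yaw is 11° with its centre at about (721,-5). The frame's upslope yaw is about 0.206. My tool can't turn 180° with a radial grip, because q6 ≈ q1 − yaw. So the half turn will be two 90° steps with a flipped regrip between them. First comes the hover over the hanger rail.

```bash
cat > go.py <<'E'
import sys; from h import *
from scipy.spatial.transform import Rotation as Ro
def rows(pos,R,st=None):
    st=st or robot.get_state(); C=Ro.from_quat(st["ee_rot"]).as_matrix()
    t=C.T@(np.array(pos)-st["eef_pos"])/40; r=Ro.from_matrix(C.T@R).as_rotvec(degrees=True)/6
    return np.r_[t,r].round(3).tolist()
def down(yaw): # tool y along yaw (rad), pointing down
    y=np.array([np.cos(yaw),np.sin(yaw),0]); z=np.array([0,0,-1.]); return np.c_[np.cross(y,z),y,z]
def tilt(yaw,a=.55):
    u=np.array([np.cos(a)*np.cos(yaw),np.cos(a)*np.sin(yaw),np.sin(a)]); z=-np.array([-np.sin(a)*np.cos(yaw),-np.sin(a)*np.sin(yaw),np.cos(a)])
    return np.c_[np.cross(u,z),u,z]
E
python3 - <<'E'
from go import *
R=tilt(.206); T=np.array([520.7,356.7,100.2])
print(rows(T-80*R[:,2],R))
# pointer/rider distance
g=np.array([np.cos(.192),np.sin(.192)])
for n in("top","scene"):
    p=eyes.camera(n);c=p["color"].astype(int);W=cloud(p)
    Rm=Ro.from_quat(p["rotation"]).as_matrix()
    rc,zc={"top":((120,150,250,272),0),"scene":((232,262,204,236),0)}[n]
    sl=np.zeros((384,512),bool); sl[rc[0]:rc[1],rc[2]:rc[3]]=1
    br=sl&(c[...,0]-c[...,2]>80)&(W[...,2]>40); dk=sl&(c.max(2)<75)&(W[...,2]>46)
    for nm,k,zt in(("rider",br,60),("pointer",dk,54)):
        v,u=np.nonzero(k); ray=np.c_[(u-p["cx"])/p["fx"],-(v-p["cy"])/p["fy"],-np.ones(len(u))]@Rm.T
        X=np.array(p["xyz"])+ray*((zt-p["xyz"][2])/ray[:,2])[:,None]
        print(n,nm,len(u),"px",u.mean().round(1),v.mean().round(1),"gx by cloud",np.median((W[k][:,:2]-[721,-5])@g).round(1),"z",np.median(W[k][:,2]).round(1),"ray",((X[:,:2]-[721,-5])@g).mean().round(1))
E
```

```text
[-8.925, -3.795, 1.357, -4.737, -2.802, 9.93]
top rider 17 px 255.8 139.2 gx by cloud 15.4 z 57.2 ray 14.3
top pointer 3 px 262.0 129.0 gx by cloud 47.4 z 52.8 ray 47.1
scene rider 52 px 224.9 243.7 gx by cloud 17.2 z 54.5 ray 22.9
scene pointer 22 px 212.1 252.2 gx by cloud 52.4 z 55.2 ray 51.9
```

```bash
python3 -m pendant '[[-8.925,-3.795,1.357,-4.737,-2.802,9.93],[-8.925,-3.795,1.357,-4.737,-2.802,9.93],[-8.925,-3.795,1.357,-4.737,-2.802,9.93],[-8.925,-3.795,1.357,-4.737,-2.802,9.93],[-8.925,-3.795,1.357,-4.737,-2.802,9.93],[-8.925,-3.795,1.357,-4.737,-2.802,9.93],[-8.925,-3.795,1.357,-4.737,-2.802,9.93],[-8.925,-3.795,1.357,-4.737,-2.802,9.93],[-8.925,-3.795,1.357,-4.737,-2.802,9.93],[-8.925,-3.795,1.357,-4.737,-2.802,9.93],[-8.925,-3.795,1.357,-4.737,-2.802,9.93],[-8.925,-3.795,1.357,-4.737,-2.802,9.93]]' 0.6
python3 - <<'E'
from go import *
R=tilt(.206); T=np.array([520.7,356.7,100.2])
print(rows(T-80*R[:,2],R), robot.get_state()["qpos"])
E
```

```text
t: 2.95
eef_pos: [479.4, 348.8, 168.7]
ee_rot: [0.606, 0.747, 0.211, 0.171]
wrist_force: [0.0, 0.6, -0.1]
grip_width: 57.0
finger_force: 0.0
[-0.019, 0.001, 0.01, 0.0, -0.008, 0.015] [ 0.60873069  0.40852758  2.03056596 -0.83840829  0.27809328  1.16563876]
```

```bash
python3 -m pendant '[[0,0,0.6,0,0,0],[0,0,1.2,0,0,0],[0,0,1.6,0,0,0],[0,0,1.8,0,0,0],[0,0,1.95,0,0,0],[0,0,1.95,0,0,0]]' ; python3 - <<'E'
from go import *
R=tilt(.206); T=np.array([520.7,356.7,100.2])
print(rows(T,R))
p=eyes.camera("scene"); cv2.imwrite("pics/s1.png",cv2.resize(p["color"][130:260,300:440,::-1],None,fx=4,fy=4,interpolation=2))
E
```

```text
t: 3.55
eef_pos: [521.8, 358.3, 106.1]
ee_rot: [0.607, 0.748, 0.208, 0.169]
wrist_force: [-0.5, 0.5, 0.6]
grip_width: 57.2
finger_force: 0.0
[-0.034, -0.107, 0.109, -0.074, -0.002, 0.018]
```

View pics/s1.png

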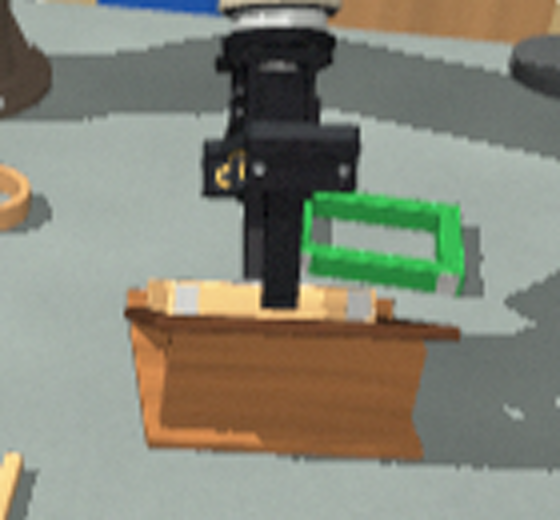

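The uphill finger, at crop (280,300), stands behind the middle of the hanger rail, so I'll close the gripper.

```bash
python3 -m pendant '[[0,0,0.05,0,0,0],[0,0,0.05,0,0,0],[0,0,0.05,0,0,0],[0,0,0.05,0,0,0],[0,0,0.05,0,0,0],[0,0,0.05,0,0,0]]' 0; python3 -m pendant '[[0,0,-0.4,0,0,0],[0,0,-0.8,0,0,0],[0,0,-1.4,0,0,0],[0,0,-2,0,0,0],[0,0,-2.5,0,0,0],[0,0,-2.5,0,0,0],[0,0,-2.5,0,0,0]]'
python3 - <<'E'
from go import *
g=np.array([.9816,.1908,0]);gy=np.array([-.1908,.9816,0])
C=np.array([721,-5,0])+-159*g+130*gy
print(C, rows(C+51*g+[0,0,80],down(.192)))
E
```

```text
t: 4.2
eef_pos: [522.2, 358.0, 104.3]
ee_rot: [0.608, 0.748, 0.207, 0.168]
wrist_force: [-5.5, -1.2, 0.6]
grip_width: 17.6
finger_force: 30.0
t: 4.9
eef_pos: [472.6, 347.7, 190.1]
ee_rot: [0.608, 0.748, 0.207, 0.169]
wrist_force: [-0.4, -1.0, -2.5]
grip_width: 17.6
finger_force: 30.0
[540.1216  92.2708   0.    ] [-6.615, -0.03, 3.194, 5.169, -0.036, 0.132]
```

```bash
python3 - <<'E'
from go import *
print(rows([560,180,190],down(.192)),rows([590.2,102,80],down(.192)),robot.get_state()["wrist_force"])
E
```

```text
[-4.552, 1.096, 0.662, 5.169, -0.036, 0.132] [-6.615, -0.03, 3.194, 5.169, -0.036, 0.132] [-0.40048177 -1.04058765 -2.52993783]
```

```bash
python3 -m pendant '[[-1.1,0.3,0.15,1.2,0,0],[-2.2,0.5,0.3,2.4,0,0],[-3.3,0.8,0.45,3.6,0,0],[-4.55,1.1,0.66,5.17,-0.04,0.13],[-5.2,0.7,1.3,5.17,-0.04,0.13],[-5.9,0.35,2.2,5.17,-0.04,0.13],[-6.61,-0.03,3.19,5.17,-0.04,0.13],[-6.61,-0.03,3.19,5.17,-0.04,0.13],[-6.61,-0.03,3.19,5.17,-0.04,0.13],[-6.61,-0.03,3.19,5.17,-0.04,0.13]]'
python3 - <<'E'
from go import *
print(rows([590.2,102,15],down(.192)),rows([590.2,102,80],down(.192)))
p=eyes.camera("scene"); W=cloud(p)
m=masks_of(p,"hanger_rail")
for a in m[:2]:
  w=W[a["pixels"]]; print(a["p"],a["box"],np.nanpercentile(w,[3,50,97],axis=0).round())
E
```

```text
t: 5.9
eef_pos: [589.8, 101.6, 79.1]
ee_rot: [0.637, 0.771, -0.001, -0.001]
wrist_force: [0.6, 0.1, -2.2]
grip_width: 17.8
finger_force: 30.0
[0.008, 0.016, 1.602, -0.026, 0.008, -0.014] [0.007, 0.011, -0.023, -0.026, 0.008, -0.014]
0.73 [250.7, 184.6, 47.4, 32.3] [[478.  27.  69.]
 [586. 124.  88.]
 [610. 169.  91.]]
0.69 [372.7, 177.9, 47.0, 26.5] [[196. 379.   3.]
 [283. 448.  21.]
 [314. 513.  26.]]
```

```bash
python3 -m pendant '[[0,0,0.4,0,0,0],[0,0,0.8,0,0,0],[0,0,1.2,0,0,0],[0,0,1.4,0,0,0],[0,0,1.5,0,0,0],[0,0,1.58,0,0,0],[0,0,1.6,0,0,0],[0,0,1.6,0,0,0]]'
```

```text
t: 6.8
eef_pos: [590.1, 102.2, 16.8]
ee_rot: [0.636, 0.772, -0.0, 0.0]
wrist_force: [0.0, -0.5, -3.1]
grip_width: 18.1
finger_force: 30.0
```

```bash
python3 -m pendant '[[0,0,0.05,0,0,0],[0,0,0.08,0,0,0],[0,0,0.08,0,0,0]]'; python3 - <<'E'
from go import *
p=eyes.camera("top"); W=cloud(p)
x,y,z=np.moveaxis(W,-1,0)
k=(x>460)&(x<620)&(y>0)&(y<190)&(z>8)&(z<30); print(np.nanpercentile(W[k],[3,50,97],axis=0).round(), cv2.minAreaRect(W[k][:,:2].astype(np.float32)))
for yy in (40,130): 
  k2=k&(abs(y-yy)<15); print([ (int(a),round(float(np.median(z[k2&(abs(x-a)<8)])),1),int((k2&(abs(x-a)<8)).sum())) for a in (490,510,530,550,570,590)])
E
```

```text
t: 7.1
eef_pos: [590.1, 102.1, 13.4]
ee_rot: [0.636, 0.772, -0.0, 0.0]
wrist_force: [0.6, -0.6, 0.7]
grip_width: 17.8
finger_force: 30.0
[[492.  18.  16.]
 [537.  33.  21.]
 [603.  45.  25.]] ((550.28857421875, 31.242094039916992), (123.30874633789062, 31.550752639770508), 1.0400875806808472)
[(490, 21.7, 14), (510, 20.8, 23), (530, 21.4, 20), (550, 21.8, 20), (570, 22.1, 26), (590, 22.1, 15)]
[(490, nan, 0), (510, nan, 0), (530, nan, 0), (550, nan, 0), (570, nan, 0), (590, nan, 0)]
  return _methods._mean(a, axis=axis, dtype=dtype,
  ret = ret.dtype.type(ret / rcount)
```

```bash
python3 -m pendant '[[0,0,0,0,0,0],[0,0,0,0,0,0],[0,0,0,0,0,0],[0,0,-0.6,0,0,0],[0,0,-1.2,0,0,0],[0,-0.8,-1.2,0,0,0],[0,-1.7,-1.2,0,0,0],[0,-2.55,-1.2,0,0,0],[0,-2.55,-1.2,0,0,0],[0,-2.55,-0.6,0,0,0],[0,-2.55,-0.1,0,0,0],[0,-2.55,0,0,0,0]]' 0.5; python3 -m pendant '[[0,0,0,0,0,0],[0,0,0.03,0,0,0],[0,0,0.03,0,0,0],[0,0,0.03,0,0,0],[0,0,0.03,0,0,0]]' 0;  python3 -m pendant '[[0,0,-0.6,0,0,0],[0,0,-1.2,0,0,0],[0,0,-1.7,0,0,0],[0,0,-1.7,0,0,0],[0,0,-1.7,0,0,0]]'
python3 - <<'E'
from go import *
p=eyes.camera("scene"); W=cloud(p)
a=masks_of(p,"hanger_rail")[0]
w=W[a["pixels"]]; print(a["p"],a["box"],np.nanpercentile(w,[3,50,97],axis=0).round())
cv2.imwrite("pics/s2.png",cv2.resize(p["color"][130:290,180:340,::-1],None,fx=3.5,fy=3.5,interpolation=2))
E
```

```text
t: 8.35
eef_pos: [489.6, 82.6, 11.7]
ee_rot: [0.636, 0.772, -0.001, -0.001]
wrist_force: [0.1, 0.7, 0.1]
grip_width: 47.7
finger_force: 0.0
t: 8.85
eef_pos: [490.0, 82.7, 12.5]
ee_rot: [0.636, 0.772, -0.0, 0.0]
wrist_force: [-0.7, -0.1, 3.6]
grip_width: 17.9
finger_force: 30.0
t: 9.35
eef_pos: [489.5, 82.7, 79.7]
ee_rot: [0.636, 0.772, -0.0, 0.0]
wrist_force: [0.7, 0.4, -3.0]
grip_width: 17.7
finger_force: 30.0
0.84 [373.7, 177.0, 42.1, 26.9] [[195. 378.   2.]
 [279. 445.  20.]
 [314. 512.  26.]]
```

View pics/s2.png

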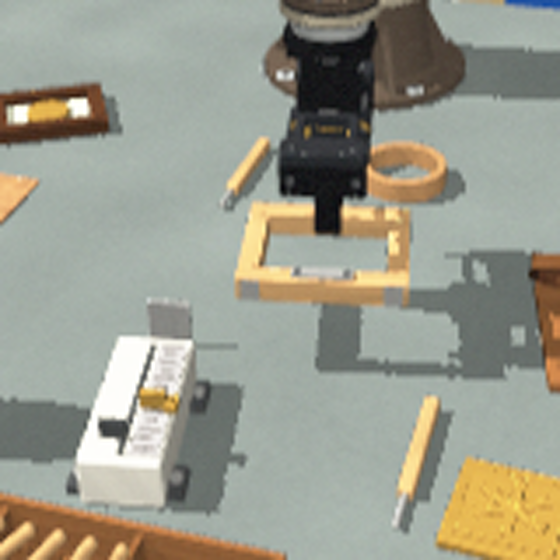

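The frame hangs level, held at crop (328,215) by the middle of the plain rail, with the hanger plate towards the gauge. Next I'll move over the claw.

```bash
python3 - <<'E'
from go import *
g=np.array([.9816,.1908,0]);O=np.array([721,-5,0])
print(rows(O-202*g+[0,0,79.7],down(.192)))
E
```

```text
[-3.256, 0.222, -0.019, -0.021, 0.002, -0.001]
```

```bash
python3 -m pendant '[[-0.8,0.06,0,0,0,0],[-1.6,0.12,0,0,0,0],[-2.4,0.18,0,0,0,0],[-3.0,0.22,0,0,0,0],[-3.25,0.22,0,0,0,0],[-3.25,0.22,0,0,0,0],[-3.25,0.22,0,0,0,0]]'
python3 - <<'E'
from go import *
for n in("scene","top"):
  p=eyes.camera(n); W=cloud(p); x,y,z=np.moveaxis(W,-1,0)
  X=(W[...,:2]-[721,-5])@np.array([[.9816,-.1908],[.1908,.9816]])
  k=(X[...,0]>-240)&(X[...,0]<-60)&(abs(X[...,1])<90)&(z>70)&(z<96)
  print(n,k.sum(),np.percentile(np.c_[X[k],z[k]],[2,50,98],axis=0).round(1))
p=eyes.camera("scene");cv2.imwrite("pics/s3.png",cv2.resize(p["color"][150:280,180:310,::-1],None,fx=4,fy=4,interpolation=2))
E
```

```text
t: 10.15
eef_pos: [522.6, -42.6, 79.4]
ee_rot: [0.636, 0.772, -0.001, -0.001]
wrist_force: [0.0, -0.0, -4.1]
grip_width: 17.8
finger_force: 30.0
scene 983 [[-206.4  -63.8   70.8]
 [-122.2    5.5   87.9]
 [ -88.7   73.4   93.1]]
top 238 [[-149.8  -66.7   82.3]
 [-106.9   23.8   88.3]
 [ -90.9   70.8   92.8]]
```

View pics/s3.png

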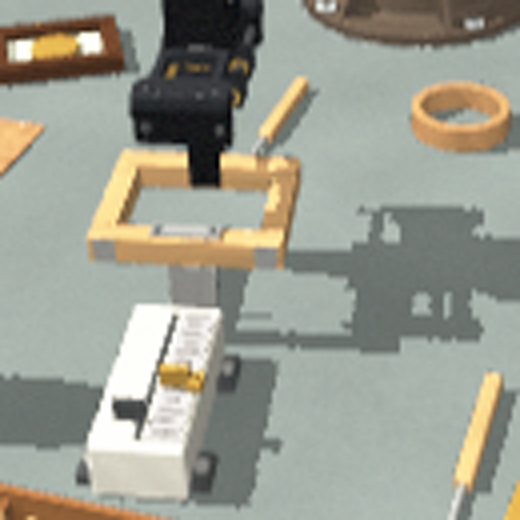

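The hanger rail spans about gx −109 to −90 and is centred over the gap, so I can lower it.

```bash
python3 -m pendant '[[0,0,0.3,0,0,0],[0,0,0.6,0,0,0],[0,0,0.8,0,0,0],[0,0,1.0,0,0,0],[0,0,1.2,0,0,0],[0,0,1.36,0,0,0],[0,0,1.36,0,0,0]]'
python3 -m pendant '[[0,-0.15,0,0,0,0],[0,-0.3,0,0,0,0],[0,-0.4,0,0,0,0],[0,-0.5,0,0,0,0],[0,-0.5,0,0,0,0]]'
cat > pr.py <<'E'
from go import *
# rider/pointer gx by scene/top cloud
g=np.array([.9816,.1908])
for n in("top","scene","scene"):
    p=eyes.camera(n);c=p["color"].astype(int);W=cloud(p); Rm=Ro.from_quat(p["rotation"]).as_matrix()
    X=(W[...,:2]-[721,-5])@np.array([[.9816,-.1908],[.1908,.9816]]); z=W[...,2]
    reg=(abs(X[...,0])<72)&(abs(X[...,1])<28)&(z>46)&(z<68)
    br=reg&(c[...,0]-c[...,2]>80); dk=reg&(c.max(2)<75)
    o=[]
    for k,zt in((br,56),(dk,52)):
        v,u=np.nonzero(k)
        if len(u)==0: o.append("none"); continue
        ray=np.c_[(u-p["cx"])/p["fx"],-(v-p["cy"])/p["fy"],-np.ones(len(u))]@Rm.T
        Y=np.array(p["xyz"])+ray*((zt-p["xyz"][2])/ray[:,2])[:,None]
        o.append([len(u),"cloud",*np.percentile(X[k][:,0],[5,50,95]).round(1),"z",np.median(z[k]).round(1),"ray",((Y[:,:2]-[721,-5])@g).mean().round(1)])
    print(n,"rider",o[0],"pointer",o[1])
    if n=="scene": cv2.imwrite("pics/pr.png",cv2.resize(p["color"][205:280,185:265,::-1],None,fx=7,fy=7,interpolation=2))
st=robot.get_state(); print(st["t"],"tcp gx",((np.array(st["eef_pos"])[:2]-[721,-5])@g).round(1),"F",np.round(st["wrist_force"],1))
E
python3 pr.py
```

```text
t: 11.0
eef_pos: [522.8, -43.3, 24.7]
ee_rot: [0.636, 0.772, -0.001, -0.001]
wrist_force: [0.4, -0.5, -1.7]
grip_width: 17.7
finger_force: 30.0
t: 11.5
eef_pos: [503.5, -47.2, 25.9]
ee_rot: [0.636, 0.772, -0.0, 0.0]
wrist_force: [2.7, 2.0, -3.6]
grip_width: 17.8
finger_force: 30.0
top rider [14, 'cloud', np.float64(11.0), np.float64(13.6), np.float64(17.4), 'z', np.float64(59.1), 'ray', np.float64(14.5)] pointer [1, 'cloud', np.float64(40.2), np.float64(40.2), np.float64(40.2), 'z', np.float64(62.5), 'ray', np.float64(42.9)]
scene rider [40, 'cloud', np.float64(15.0), np.float64(17.7), np.float64(20.5), 'z', np.float64(56.3), 'ray', np.float64(17.2)] pointer [23, 'cloud', np.float64(44.8), np.float64(47.3), np.float64(48.4), 'z', np.float64(52.8), 'ray', np.float64(45.1)]
scene rider [40, 'cloud', np.float64(15.0), np.float64(17.7), np.float64(19.7), 'z', np.float64(55.7), 'ray', np.float64(17.2)] pointer [23, 'cloud', np.float64(44.8), np.float64(46.2), np.float64(48.3), 'z', np.float64(53.2), 'ray', np.float64(45.0)]
11.65 tcp gx -221.1 F [ 2.2  1.6 -2.5]
```

```bash
python3 -m pendant '[[0,-0.15,0,0,0,0],[0,-0.3,0,0,0,0],[0,-0.45,0,0,0,0],[0,-0.55,0,0,0,0],[0,-0.6,0,0,0,0],[0,-0.6,0,0,0,0]]'; python3 pr.py
```

```text
t: 12.25
eef_pos: [480.6, -51.7, 25.9]
ee_rot: [0.636, 0.772, 0.0, 0.001]
wrist_force: [5.0, 3.6, -2.7]
grip_width: 17.9
finger_force: 30.0
top rider [14, 'cloud', np.float64(10.5), np.float64(14.0), np.float64(17.7), 'z', np.float64(57.8), 'ray', np.float64(14.5)] pointer [2, 'cloud', np.float64(16.9), np.float64(17.2), np.float64(17.5), 'z', np.float64(59.1), 'ray', np.float64(18.9)]
scene rider [40, 'cloud', np.float64(14.5), np.float64(17.4), np.float64(19.5), 'z', np.float64(55.5), 'ray', np.float64(17.3)] pointer [21, 'cloud', np.float64(19.7), np.float64(23.1), np.float64(25.0), 'z', np.float64(53.7), 'ray', np.float64(21.0)]
scene rider [40, 'cloud', np.float64(14.9), np.float64(17.0), np.float64(19.9), 'z', np.float64(55.6), 'ray', np.float64(17.2)] pointer [21, 'cloud', np.float64(19.6), np.float64(23.5), np.float64(25.5), 'z', np.float64(54.4), 'ray', np.float64(20.9)]
12.4 tcp gx -244.7 F [ 4.9  3.3 -2.4]
```

View pics/pr.png

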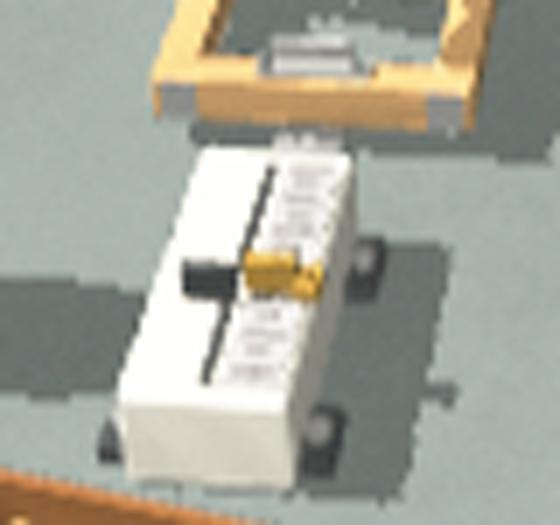

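```bash
cat > pr2.py <<'E'
from go import *
M=np.array([[.9816,-.1908],[.1908,.9816]])
acc={"top":[[],[]],"scene":[[],[]]}
for n in("top","scene")*3:
    p=eyes.camera(n);c=p["color"].astype(int);W=cloud(p)
    off=np.array([720.4,-6.2]) if n=="top" else np.array([721.9,-3.6])
    X=(W[...,:2]-off)@M; z=W[...,2]
    reg=(abs(X[...,0])<72)&(abs(X[...,1])<28)&(z>46)&(z<70)
    for i,k in enumerate((reg&(c[...,0]-c[...,2]>70), reg&(c.max(2)<95)&(c.max(2)-c.min(2)<25))):
        acc[n][i].append(np.c_[X[k],z[k]])
for n in acc:
    for i in(0,1):
        a=np.vstack(acc[n][i]); print(n,("rider","pointer")[i],len(a),"gx,gy,z pct",np.percentile(a,[5,50,95],axis=0).round(1).tolist())
        for lo in (46,50,54,58): 
            b=a[(a[:,2]>=lo)&(a[:,2]<lo+4)]; print("   z",lo,len(b),b[:,0].mean().round(1) if len(b) else "")
E
python3 pr2.py
```

```text
top rider 41 gx,gy,z pct [[11.8, 7.0, 50.4], [15.6, 17.6, 59.9], [21.9, 27.5, 64.5]]
   z 46 1 11.9
   z 50 11 18.2
   z 54 4 13.8
   z 58 12 15.5
top pointer 12 gx,gy,z pct [[17.8, -11.3, 49.7], [18.8, -5.9, 56.1], [19.7, -0.5, 61.4]]
   z 46 1 20.2
   z 50 3 19.0
   z 54 4 18.7
   z 58 3 18.5
scene rider 141 gx,gy,z pct [[13.3, 5.9, 47.7], [16.2, 16.4, 54.9], [20.5, 27.4, 62.4]]
   z 46 21 16.8
   z 50 40 17.2
   z 54 34 16.4
   z 58 33 15.5
scene pointer 93 gx,gy,z pct [[18.0, -16.7, 47.4], [22.3, -6.0, 54.2], [24.6, 0.6, 61.0]]
   z 46 21 21.2
   z 50 23 21.9
   z 54 32 22.2
   z 58 16 22.8
```

```bash
python3 -m pendant '[[0,-0.06,0,0,0,0],[0,-0.12,0,0,0,0],[0,-0.12,0,0,0,0],[0,-0.12,0,0,0,0],[0,-0.12,0,0,0,0],[0,-0.12,0,0,0,0],[0,-0.12,0,0,0,0],[0,-0.12,0,0,0,0],[0,-0.12,0,0,0,0],[0,-0.12,0,0,0,0],[0,-0.12,0,0,0,0],[0,-0.12,0,0,0,0]]'; python3 pr2.py; python3 pr.py|tail -1
```

```text
t: 13.9
eef_pos: [476.1, -52.6, 25.8]
ee_rot: [0.636, 0.772, 0.0, 0.001]
wrist_force: [5.4, 3.9, -3.2]
grip_width: 17.8
finger_force: 30.0
top rider 42 gx,gy,z pct [[11.3, 7.0, 50.3], [15.8, 17.4, 59.7], [21.1, 27.5, 63.8]]
   z 46 1 15.5
   z 50 8 15.8
   z 54 5 18.1
   z 58 17 15.4
top pointer 15 gx,gy,z pct [[13.5, -13.9, 53.6], [14.2, -6.7, 58.6], [15.3, 0.2, 63.4]]
   z 46 0 
   z 50 1 14.6
   z 54 6 14.6
   z 58 3 14.1
scene rider 142 gx,gy,z pct [[14.0, 5.9, 47.5], [16.1, 16.5, 55.0], [20.0, 27.2, 63.2]]
   z 46 24 16.4
   z 50 35 16.5
   z 54 37 16.8
   z 58 29 15.9
scene pointer 85 gx,gy,z pct [[15.1, -17.2, 47.3], [17.4, -6.9, 54.1], [19.9, 0.6, 60.4]]
   z 46 16 14.9
   z 50 26 17.5
   z 54 26 17.7
   z 58 15 17.4
14.35 tcp gx -249.4 F [ 5.3  2.5 -3.2]
```

```bash
python3 - <<'E'
from h import *
p=eyes.camera("scene");q=eyes.camera("top")
cv2.imwrite("pics/h1.png",np.hstack([cv2.resize(p["color"][225:265,195:245,::-1],None,fx=8,fy=8,interpolation=2),cv2.resize(q["color"][120:160,245:285,::-1],None,fx=8,fy=8,interpolation=2)]))
E
```

```text
(no output)
```

View pics/h1.png

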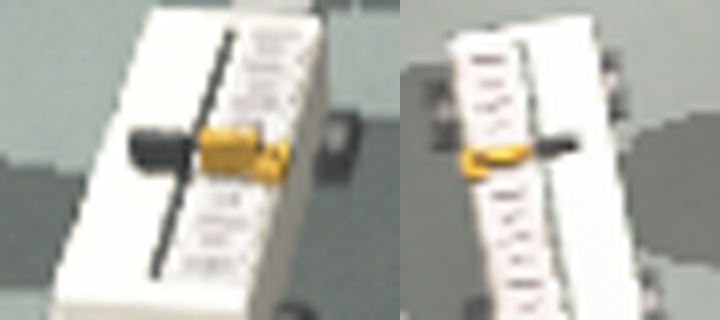

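The rider and pointer line up in both views, at crop (190,150) and (540,150). I've held them for more than 1 s, so now I'll ease the slide home.

```bash
python3 -m pendant '[[0,0.05,0,0,0,0],[0,0.17,0,0,0,0],[0,0.32,0,0,0,0],[0,0.47,0,0,0,0],[0,0.6,0,0,0,0],[0,0.7,0,0,0,0],[0,0.8,0,0,0,0],[0,0.9,0,0,0,0],[0,1.05,0,0,0,0],[0,1.2,0,0,0,0],[0,1.2,0,0,0,0],[0,1.2,0,0,0,0]]'
python3 pr2.py | grep scene
```

```text
t: 15.65
eef_pos: [522.1, -43.4, 25.4]
ee_rot: [0.636, 0.772, -0.001, -0.0]
wrist_force: [0.3, 0.7, -2.2]
grip_width: 17.8
finger_force: 30.0
scene rider 139 gx,gy,z pct [[13.7, 5.7, 47.6], [16.3, 16.3, 55.2], [20.9, 27.0, 63.2]]
scene pointer 97 gx,gy,z pct [[49.3, -16.2, 47.4], [51.3, -8.1, 54.4], [53.3, -0.3, 61.4]]
```

```bash
python3 -m pendant '[[0,0,-0.3,0,0,0],[0,0,-0.8,0,0,0],[0,0,-1.3,0,0,0],[0,0,-1.6,0,0,0],[0,0,-1.6,0,0,0]]'
python3 - <<'E'
from go import *
a=.192+np.pi/2
T=np.array([520,110,0])-51*np.array([np.cos(a),np.sin(a),0])
print(T,rows(T+[0,0,75],down(a)),robot.get_state()["qpos"])
E
```

```text
t: 16.45
eef_pos: [523.1, -43.5, 91.5]
ee_rot: [0.636, 0.772, 0.0, 0.001]
wrist_force: [0.2, -0.3, -3.3]
grip_width: 17.7
finger_force: 30.0
[529.73194875  59.93714777   0.        ] [2.508, 0.656, 0.409, 0.006, 0.031, -15.0] [-2.08599501e-01  5.29958291e-01  1.93613120e+00 -9.20210378e-04
  6.72581561e-01 -3.99870117e-01]
```

```bash
python3 -m pendant '[[0.3,0.1,0,0,0,-1.4],[0.6,0.2,0,0,0,-2.8],[0.9,0.3,0,0,0,-4.2],[1.2,0.35,0,0,0,-5.6],[1.5,0.4,0,0,0,-7.0],[1.8,0.5,0.1,0,0,-8.4],[2.1,0.55,0.2,0,0,-9.8],[2.3,0.6,0.3,0,0,-11.2],[2.5,0.65,0.4,0,0,-12.6],[2.5,0.65,0.4,0,0.03,-14.0],[2.5,0.65,0.4,0,0.03,-15],[2.5,0.65,0.4,0,0.03,-15]]'
python3 -m pendant '[[0,0,0.4,0,0,0],[0,0,0.8,0,0,0],[0,0,1.1,0,0,0],[0,0,1.3,0,0,0],[0,0,1.4,0,0,0],[0,0,1.48,0,0,0],[0,0,1.54,0,0,0],[0,0,1.54,0,0,0]]'
python3 - <<'E'
from go import *
a=.192+np.pi/2
T=np.array([520,110,0])-51*np.array([np.cos(a),np.sin(a),0])
print(rows(T+[0,0,13],down(a)),robot.get_state()["qpos"])
E
```

```text
t: 17.65
eef_pos: [528.6, 59.7, 72.9]
ee_rot: [-0.097, 0.995, 0.001, -0.002]
wrist_force: [0.4, 0.4, -3.1]
grip_width: 17.7
finger_force: 30.0
t: 18.45
eef_pos: [528.9, 59.8, 12.5]
ee_rot: [-0.096, 0.995, 0.001, -0.001]
wrist_force: [-0.4, -0.1, -1.7]
grip_width: 17.9
finger_force: 30.0
[-0.02, 0.001, -0.013, 0.013, -0.015, -0.003] [-0.0121293   0.67194058  1.95875009  0.00211544  0.51269414 -1.77642704]
```

```bash
python3 -m pendant '[[0,0,0.03,0,0,0],[0,0,0.03,0,0,0],[0,0,0.03,0,0,0],[0,0,0.03,0,0,0],[0,0,-0.8,0,0,0],[0,0,-1.7,0,0,0],[0,0,-1.7,0,0,0]]' 0.5
python3 -m pendant '[[0,0.4,0,0,0,1.4],[0,0.8,0,0,0,2.8],[0,1.2,0,0,0,4.2],[0,1.6,0,0,0,5.6],[0,2,0,0,0,7],[0,2.3,0,0,0,8.4],[0,2.55,0,0,0,9.8],[0,2.55,0,0,0,11.2],[0,2.55,0,0,0,12.6],[0,2.55,0,0,0,14],[0,2.55,0,0,0,15.4],[0,2.55,0,0,0,16]]'
python3 -m pendant '[[0,0,0,0,0,1.4],[0,0,0,0,0,2.8],[0,0,0,0,0,4.2],[0,0,0,0,0,5.6],[0,0,0,0,0,7],[0,0,0,0,0,8.4],[0,0,0,0,0,9.8],[0,0,0,0,0,11.2],[0,0,0,0,0,12.6],[0,0,0,0,0,14],[0,0,0,0,0,14],[0,0,0,0,0,14]]'
python3 - <<'E'
from go import *
a=.192+np.pi/2; y=np.array([np.cos(a),np.sin(a),0])
print(rows(np.array([528.9,59.8,13])+102*y,down(a-np.pi)))
p=eyes.camera("scene")
cv2.imwrite("pics/s4.png",cv2.resize(p["color"][130:290,180:340,::-1],None,fx=3.5,fy=3.5,interpolation=2))
E
```

```text
t: 19.15
eef_pos: [530.6, 59.7, 83.5]
ee_rot: [-0.096, 0.995, 0.0, 0.002]
wrist_force: [1.4, 0.4, -0.1]
grip_width: 47.5
finger_force: 0.0
t: 20.35
eef_pos: [509.2, 159.8, 79.5]
ee_rot: [0.678, 0.735, -0.001, -0.002]
wrist_force: [-0.6, 0.2, -0.6]
grip_width: 47.6
finger_force: 0.0
t: 21.55
eef_pos: [509.3, 159.8, 79.7]
ee_rot: [0.995, 0.098, -0.002, -0.001]
wrist_force: [-0.5, 0.5, -0.5]
grip_width: 46.9
finger_force: 0.0
[0.01, 0.0, 1.668, -0.015, 0.029, 0.041]
```

View pics/s4.png

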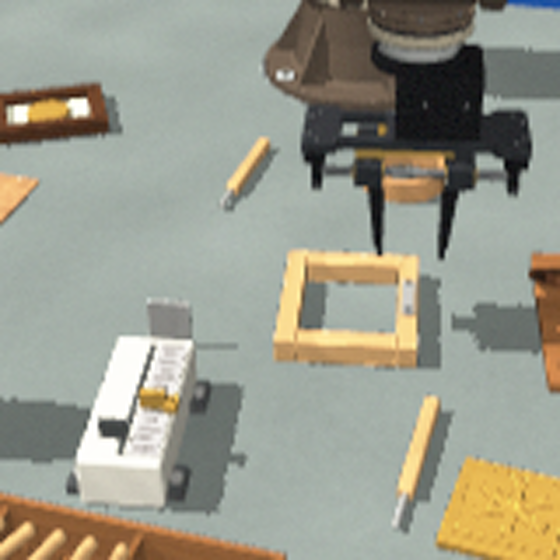

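The frame lies flat with its hanger rail at crop (408,300), and the fingers straddle that rail from above.

```bash
python3 -m pendant '[[0,0,0.5,0,0,0.04],[0,0,1,0,0,0.04],[0,0,1.4,0,0,0.04],[0,0,1.6,0,0,0.04],[0,0,1.65,0,0,0.04],[0,0,1.65,0,0,0.04]]'
python3 -m pendant '[[0,0,0,0,0,0],[0,0,0,0,0,0],[0,0,0,0,0,0],[0,0,0,0,0,0],[0,0,0,0,0,0]]' 0
python3 -m pendant '[[0,0,-0.6,0,0,0],[0,0,-1.2,0,0,0],[0,0,-1.8,0,0,0],[0,0,-1.9,0,0,0],[0,0,-1.9,0,0,0]]'
python3 - <<'E'
from go import *
g=np.array([.9816,.1908,0]);O=np.array([721,-5,0])
print(rows(O-202*g+[0,0,85],down(.192)))
E
```

```text
t: 22.2
eef_pos: [509.3, 159.9, 14.2]
ee_rot: [0.996, 0.094, -0.001, -0.001]
wrist_force: [0.3, 1.1, 1.5]
grip_width: 47.5
finger_force: 0.0
t: 22.7
eef_pos: [509.3, 159.9, 14.4]
ee_rot: [0.996, 0.094, -0.001, -0.001]
wrist_force: [-0.1, 0.0, 2.6]
grip_width: 17.6
finger_force: 30.0
t: 23.2
eef_pos: [509.4, 159.8, 90.2]
ee_rot: [0.996, 0.094, -0.001, -0.001]
wrist_force: [0.5, 0.7, -2.4]
grip_width: 18.2
finger_force: 30.0
[-0.623, 5.057, 0.122, -0.025, 0.001, -15.041]
```

```bash
python3 -m pendant '[[0,0.4,0,0,0,-1.4],[0,0.9,0,0,0,-2.8],[0,1.4,0,0,0,-4.2],[-0.1,1.9,0,0,0,-5.6],[-0.2,2.4,0,0,0,-7.0],[-0.3,2.9,0,0,0,-8.4],[-0.4,3.4,0,0,0,-9.8],[-0.5,3.9,0,0,0,-11.2],[-0.6,4.4,0.1,0,0,-12.6],[-0.62,4.9,0.12,0,0,-14],[-0.62,5.06,0.12,0,0,-15],[-0.62,5.06,0.12,0,0,-15]]'
python3 -m pendant '[[0,0,0,0,0,0],[0,0,0,0,0,0]]'
python3 - <<'E'
from go import *
g=np.array([.9816,.1908,0]);O=np.array([721,-5,0])
print(rows(O-202*g+[0,0,26],down(.192)))
for n in("scene","top"):
  p=eyes.camera(n); W=cloud(p); x,y,z=np.moveaxis(W,-1,0)
  X=(W[...,:2]-[721,-5])@np.array([[.9816,-.1908],[.1908,.9816]])
  k=(X[...,0]>-240)&(X[...,0]<-60)&(abs(X[...,1])<90)&(z>70)&(z<98)
  print(n,k.sum(),np.percentile(np.c_[X[k],z[k]],[2,50,98],axis=0).round(1))
E
```

```text
t: 24.4
eef_pos: [522.3, -44.4, 83.5]
ee_rot: [0.638, 0.77, -0.001, -0.002]
wrist_force: [0.6, 0.4, -2.4]
grip_width: 17.9
finger_force: 30.0
t: 24.6
eef_pos: [522.4, -43.1, 84.5]
ee_rot: [0.638, 0.77, -0.001, -0.002]
wrist_force: [0.5, -0.1, -2.3]
grip_width: 17.7
finger_force: 30.0
[-0.015, 0.01, 1.462, -0.034, -0.019, -0.059]
scene 1007 [[-205.8  -67.    72.5]
 [-122.6    0.9   90.6]
 [ -88.7   70.4   95.5]]
top 225 [[-144.9  -70.8   84.6]
 [-106.3    8.1   91.2]
 [ -90.9   67.5   96.1]]
```

Same geometry as for the first pull. Now I'll lower the frame and draw, with the target at tcp gx ≈ −250.

```bash
python3 -m pendant '[[0,0,0.3,0,0,0],[0,0,0.6,0,0,0],[0,0,0.9,0,0,0],[0,0,1.1,0,0,0],[0,0,1.3,0,0,0],[0,0,1.46,0,0,0],[0,0,1.46,0,0,0]]'
python3 -m pendant '[[0,-0.15,0,0,0,0],[0,-0.3,0,0,0,0],[0,-0.45,0,0,0,0],[0,-0.6,0,0,0,0],[0,-0.75,0,0,0,0],[0,-0.9,0,0,0,0],[0,-1.0,0,0,0,0],[0,-1.05,0,0,0,0],[0,-1.05,0,0,0,0],[0,-1.05,0,0,0,0]]'
python3 pr2.py|grep ider; python3 pr2.py | grep pointer; python3 pr.py|tail -1
```

```text
t: 25.4
eef_pos: [522.3, -43.5, 25.8]
ee_rot: [0.638, 0.77, -0.001, -0.002]
wrist_force: [-0.5, 0.5, -2.7]
grip_width: 18.3
finger_force: 30.0
t: 26.4
eef_pos: [481.8, -51.5, 27.1]
ee_rot: [0.638, 0.77, -0.0, -0.001]
wrist_force: [5.1, 2.4, -3.9]
grip_width: 17.6
finger_force: 30.0
top rider 42 gx,gy,z pct [[10.7, 6.9, 52.2], [15.9, 17.4, 59.3], [21.7, 27.5, 64.9]]
scene rider 141 gx,gy,z pct [[13.5, 5.9, 47.6], [16.2, 16.2, 55.4], [20.6, 27.3, 62.9]]
top pointer 12 gx,gy,z pct [[19.1, -14.7, 49.9], [20.0, -7.8, 56.8], [20.9, -0.9, 63.3]]
scene pointer 103 gx,gy,z pct [[20.1, -16.5, 47.1], [23.2, -8.1, 54.1], [25.5, -0.3, 61.9]]
27.15 tcp gx -243.6 F [ 3.9  3.7 -3.9]
```

```bash
python3 -m pendant '[[0,-0.07,0,0,0,0],[0,-0.15,0,0,0,0],[0,-0.15,0,0,0,0],[0,-0.15,0,0,0,0],[0,-0.15,0,0,0,0],[0,-0.15,0,0,0,0],[0,-0.15,0,0,0,0],[0,-0.15,0,0,0,0],[0,-0.15,0,0,0,0],[0,-0.15,0,0,0,0],[0,-0.15,0,0,0,0],[0,-0.15,0,0,0,0]]'
python3 pr2.py|egrep 'ider|pointer'; python3 pr.py|tail -1
```

```text
t: 28.35
eef_pos: [476.1, -52.6, 27.1]
ee_rot: [0.638, 0.77, 0.0, -0.001]
wrist_force: [4.9, 3.3, -5.2]
grip_width: 17.6
finger_force: 30.0
top rider 41 gx,gy,z pct [[10.6, 7.0, 51.1], [15.8, 17.2, 59.1], [20.6, 27.5, 63.7]]
top pointer 12 gx,gy,z pct [[13.2, -13.7, 55.9], [14.0, -8.4, 58.4], [14.7, -3.2, 62.3]]
scene rider 143 gx,gy,z pct [[12.9, 5.9, 47.3], [15.9, 16.3, 54.8], [20.2, 27.2, 62.9]]
scene pointer 86 gx,gy,z pct [[15.5, -17.1, 46.7], [17.5, -7.4, 53.9], [19.9, 0.5, 60.6]]
28.8 tcp gx -249.5 F [ 5.4  3.7 -4.4]
```

```bash
python3 -m pendant '[[0,0.05,0,0,0,0],[0,0.17,0,0,0,0],[0,0.32,0,0,0,0],[0,0.47,0,0,0,0],[0,0.6,0,0,0,0],[0,0.7,0,0,0,0],[0,0.8,0,0,0,0],[0,0.9,0,0,0,0],[0,1.05,0,0,0,0],[0,1.2,0,0,0,0],[0,1.2,0,0,0,0],[0,1.2,0,0,0,0]]'
python3 pr2.py|egrep 'scene p'
python3 -m pendant '[[0,0,-0.3,0,0,0],[0,0,-0.8,0,0,0],[0,0,-1.3,0,0,0],[0,0,-1.6,0,0,0],[0,0,-1.6,0,0,0]]'
python3 - <<'E'
from go import *
print(rows([433,-373.7,80],down(.192)))
E
```

```text
t: 30.0
eef_pos: [522.4, -43.5, 26.5]
ee_rot: [0.638, 0.77, -0.001, -0.002]
wrist_force: [0.4, -0.1, -3.6]
grip_width: 17.5
finger_force: 30.0
scene pointer 102 gx,gy,z pct [[49.1, -16.0, 47.0], [51.2, -8.0, 54.4], [53.1, -0.2, 61.5]]
t: 30.8
eef_pos: [523.5, -43.8, 92.5]
ee_rot: [0.638, 0.77, 0.0, -0.0]
wrist_force: [-0.3, 0.8, -2.6]
grip_width: 18.0
finger_force: 30.0
[-7.681, -3.763, 0.308, 0.004, -0.003, -0.04]
```

The slide is home again. Next I'll move to the mat.

```bash
python3 -m pendant '[[-0.5,-0.3,0,0,0,0],[-1.3,-0.6,0,0,0,0],[-2.1,-1,0,0,0,0],[-2.9,-1.4,0,0,0,0],[-3.7,-1.8,0,0,0,0],[-4.5,-2.2,0,0,0,0],[-5.3,-2.6,0.1,0,0,0],[-6.1,-3,0.2,0,0,0],[-6.8,-3.4,0.3,0,0,0],[-7.3,-3.65,0.3,0,0,0],[-7.68,-3.76,0.3,0,0,0],[-7.68,-3.76,0.3,0,0,0]]'
python3 -m pendant '[[0,0,0.3,0,0,0],[0,0,0.7,0,0,0],[0,0,1.0,0,0,0],[0,0,1.2,0,0,0],[0,0,1.35,0,0,0],[0,0,1.4,0,0,0],[0,0,1.4,0,0,0],[0,0,1.4,0,0,0]]'
python3 - <<'E'
from go import *
print(rows([433,-373.7,18],down(.192)))
E
```

```text
t: 32.0
eef_pos: [432.2, -375.1, 78.1]
ee_rot: [0.638, 0.77, -0.001, -0.001]
wrist_force: [0.4, 1.0, -1.6]
grip_width: 18.0
finger_force: 30.0
t: 32.8
eef_pos: [432.4, -373.6, 22.9]
ee_rot: [0.638, 0.77, -0.001, -0.001]
wrist_force: [0.6, 0.4, -2.7]
grip_width: 17.6
finger_force: 30.0
[-0.006, 0.015, 0.123, -0.021, -0.01, -0.04]
```

```bash
python3 -m pendant '[[0,0,0.06,0,0,0],[0,0,0.1,0,0,0],[0,0,0.12,0,0,0],[0,0,0.12,0,0,0]]'
python3 -m pendant '[[0,0,0,0,0,0],[0,0,0,0,0,0],[0,0,0,0,0,0],[0,0,0,0,0,0],[0,0,-0.5,0,0,0],[0,0,-1,0,0,0],[0,0,-2,0,0,0],[0,0,-3,0,0,0],[0,-1,-3.5,0,0,0],[0,-1,-3.5,0,0,0],[0,-1,-3.5,0,0,0],[0,-1,-3.5,0,0,0]]' 0.55
python3 - <<'E'
from go import *
p=eyes.camera("scene");W=cloud(p)
x,y,z=np.moveaxis(W,-1,0)
k=(x>370)&(x<590)&(y>-470)&(y<-255)&(z>13)&(z<35); print(cv2.minAreaRect(W[k][:,:2].astype(np.float32)),np.percentile(z[k],[5,50,95]))
A=np.c_[W[k][:,:2],np.ones(k.sum())]; 
m=z[k]>20; print(np.linalg.lstsq(A[m],z[k][m],rcond=None)[0])
cv2.imwrite("pics/end.png",cv2.resize(p["color"][:,:,::-1],None,fx=1.5,fy=1.5))
E
```

```text
t: 33.2
eef_pos: [432.2, -373.6, 18.4]
ee_rot: [0.638, 0.77, -0.001, -0.001]
wrist_force: [-2.3, 1.4, 5.4]
grip_width: 18.2
finger_force: 30.0
t: 34.4
eef_pos: [393.6, -380.9, 157.2]
ee_rot: [0.638, 0.77, -0.0, -0.002]
wrist_force: [0.3, -1.1, 0.3]
grip_width: 52.1
finger_force: 0.0
((484.0863342285156, -362.87762451171875), (126.02210235595703, 142.14602661132812), 10.792881965637207) [14.43508241 25.60145634 29.06301245]
[-7.68857655e-03 -1.48107870e-03  2.93541879e+01]
```

View pics/end.png

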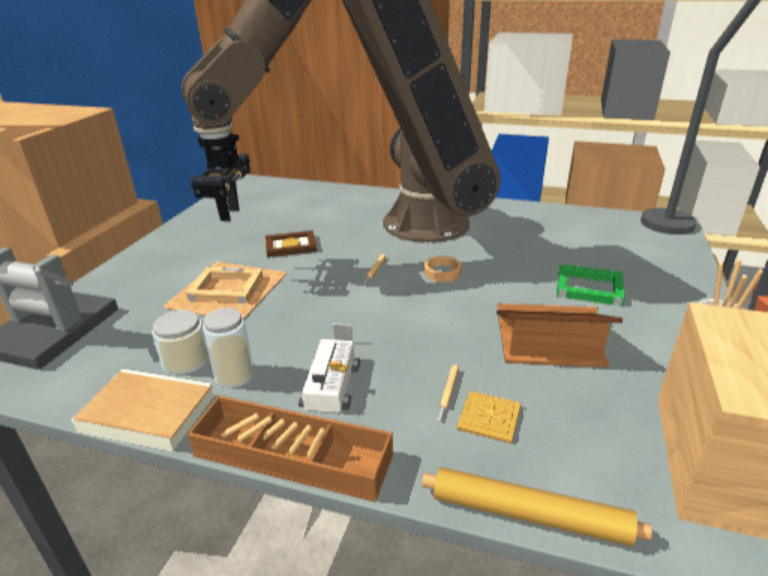

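The frame lies flat on the mat at (227,285), centred at (484,−363) with the hanger side up. The slide is home and the gripper is clear, so I'm handing in.

```bash
python3 -c "
from bench import robot
print(robot.job_done())"
```

```text
the job is handed in; nothing more can be done
None
```

I pulled the frame to the rider by both rails (lined up within about 1–2 mm by camera, each held over 1 s), eased the slide home each time, laid the frame hanger side up in the middle of the mat and handed the job in; the hand-in returned no verdict.

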